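# Brake lever check on a sledge microtome

### The arm

A 6-joint arm with a two-finger parallel gripper is mounted at the origin on the work surface. World frame = base frame: x ahead of the robot, y to its left, z up, the work surface at z = 0. Lengths are in mm, angles in degrees, forces in N, time in s.
With the tool pointing down it reaches from about 350 to 850 mm from the base axis. Payload 8.1 kg.
Tool frame: the origin (TCP) lies midway between the tips of the shut fingers; the grasp point (between the pads) lies 19 mm behind it; z points along the fingers, y is the line along which they close (so a half turn about z gives the same grasp; the last joint's range is limited). The gripper opens to 85 mm and grips with 20 to 120 N. Pads are 22 mm wide; open, the fingers measure 114 mm over their backs; the gripper's body (76 mm by 85 mm) begins 54 mm behind the grasp point. The pads swing forward as they close: fully open they stand 13 mm farther back than shut.
Start: joints at [-76.914, 7.471, 85.268, -0, 87.261, -4.893], TCP at [185.225, -570.698, 202.592] pointing down, gripper open.
Joint ranges: [-169.43, 169.43], [-51.17, 129.36], [1.28, 143.12], [-76.62, 256.62], [0, 156.53], [-152.29, 152.29]. Speed limits (degrees/s): [136.94, 136.94, 159.86, 180, 180, 180].

### API

Orientations are given as [roll, pitch, yaw] about the fixed x, y, z axes, in that order (R = Rz(yaw) Ry(pitch) Rx(roll)).
In Python, from bench import sense, snapshot, camera_params, hand_in, masks_of, pinpoint gives the robot as it stands.
- The arm moves only by the tool step_arm, never from a script. Its argument "targets" is a list of rows, each an object with "angular": the turn, a rotation vector about the tool's x, y, z scaled (see below), a list of three; "dp": the shift along the tool's x, y, z scaled (see below), a list of three; "fingers": the closure, from 0 (fully open) to 1 (shut). A call has exactly 8 rows; each row is the pose to reach, as a shift and turn from the pose commanded when the call began, along the tool's axes at that moment, turning the shorter way round; what a row does not reach only later rows make up. The controller multiplies each number of a shift by 0.2 m and each number of a turn by 180 degrees. A row lasts 1/8 s, in which the tool goes at most 62.5 mm and 10.7 degrees, less where a joint would pass 70% of its speed; a pose out of reach is approached as far as the arm can. A call with a number of a shift or a turn outside -1 to 1 is refused whole. A call with a gripper value outside its range is refused whole. The fingers move at their own pace and stop on an object; "newtons" is the grip in N (left out, the last holds). Time passes only in rows, so rows that repeat a pose let the fingers close, or fill a call up. It gives the time, the measured TCP pose, the force, the opening and the grip force at its end, in the units of the state.
- sense(): the state, without advancing time (a new reading comes with each control period).
- snapshot(name): name is "scene" or "top" or "wrist"; returns the picture (480x640x3 uint8, blue, green, red); there is no depth.
- camera_params(name): a dict with "vfov" (degrees; the focal length in pixels is half the picture's height over the tangent of half this angle, whatever the lens; pixels are square), "cx", "cy" (the principal point, pixels), "R" (3x3) and "t" (3): a world point X has camera coordinates R X + t. Camera axes: x right, y down, z forward; pixel columns grow to the right and rows downward; lengths in mm; the calibration is good to about 2 mm. A picture is of the moment at which its call begins: read the wrist's pose just before it. camera_params takes no time and is no camera call; for the wrist camera it gives the pose at the moment of the call.
- hand_in(): hands the job in; it is judged then, once.
Trained networks look in the newest picture that a camera, given by its name, has taken for a name from the list of things; names that differ only in an ending like _2 or _b are one class to them, and where a whole thing is asked for, a point or a joint stands for the part that bears it (a point fixed in the world has none). Each returns a list of dicts, best first, with "conf" (0 to 1); they miss things now and then, are a little off and sometimes report something else, mostly with a low value. They report only what shows in the picture. A call takes as long as a camera call.
- masks_of(camera, label): "pixels" (480x640 bool, what is visible of it) and "at" ([column, row] in pixels, amid what is visible of it).
- pinpoint(camera, label): "at" ([column, row] in pixels: a listed point, or the origin of a listed thing).
The state is a dict: "time": time; "joint_pos": joint angles; "qd": joint speeds; "joint_efforts": joint torques, N m; "tool_pos": TCP position; "tcp_rot": TCP orientation; "ft_force": force on the tool from outside, world axes, zero at the start; "wrist_torque": the same for the moment, N m; "finger_gap": finger opening in mm; "grip_force": force on a finger pad.
Only numpy, scipy, OpenCV 4.12 (cv2) and the standard library are available. Lean on these libraries where they do the work, as an engineer would, in place of code of your own. Each camera call takes 0.05 s, during which the arm holds its last target. There are 200 camera calls.

### The job

Check the carriage brake of the microtome: with the fingers, gripping nothing, press the red brake lever in towards the bright metal hand bar until it meets its own stop, keep it there for a second, then let it spring all the way back out. Then press it in to its stop once more and finish still holding it pressed there, with a firm but gentle push. Keep off the hand bar, so that the gap left between it and the lever stays free, and leave everything lying around where it is.

Things in the scene. Friction and masses are not known exactly. Their poses are not given: they have to be found in the camera images.
- microtome: beige microtome, black deck, fixed; 260 (x) x 400 (y) x 110 mm high. Origin: centre of its underside, on the bench; z up, x from the lever side (facing the robot within about 30 degrees) across the deck to the knife. x, y below are its axes. The deck is clear under the lever and on its -x side. Carriage and knife, up to 190 mm above the bench, stand at y above +80 mm and along the far +x edge
- brake_lever (a joint): red straight lever, 10 mm thick, 24 mm tall, tip 157 mm from a vertical hinge pin. 0 = fully out (sprung), 0.35 rad = in on its rigid stop. At angle q it points from the pin along -y, turned 0.35 - q rad away from the bar towards -x; growing q swings it counter-clockwise seen from above, to the bar; at 0.35 it is parallel to it. Pushed at lever_pad the spring takes 3 N to start, 7 N on the stop
- lever_pad (a point): where to press: on the lever's outer (-x) face at mid height (165 mm above the bench; the lever's edges are at 153 and 177 mm), 105 mm from the hinge pin; moves with the lever, about 36 mm in all
- lever_pivot (a point): the hinge pin's axis at the lever's mid height, 165 mm above the bench; fixed on the microtome
- grip_bar: bright metal round hand bar, 22 mm thick, 165 mm long along y, fixed on two posts; origin at its middle, 165 mm above the bench (same height as the lever). With the lever on its stop a 12 mm gap is left between the two, too narrow for a finger
- cassette: white plastic cassette with a wax block, 40 x 28 x 15 mm, lying on the microtome's deck; origin at the centre of its underside
- hex_key: black L-shaped hex key, 80 x 28 mm, 6 mm thick, lying on the deck beyond the hand bar; origin under the middle of its long arm
- brush: cleaning brush with an orange handle, 200 mm long, lying on the bench to the robot's right; origin at the underside near its middle
- knife_case: closed dark blue knife case, 260 x 70 x 35 mm, on the bench to the right; origin at the centre of its underside
- bottle: amber bottle, 56 mm across, 130 mm tall, on the bench to the left; origin at the centre of its underside
- dish: white ceramic dish, 80 mm across, 30 mm tall, on the bench to the left; origin at the centre of its underside
- jar: whitish jar with a lid, 64 mm across, 80 mm tall, on the bench to the left; origin at the centre of its underside

How it is judged (in metres and radians):
On the way, in this order (a step that is already met when the one before it is completed fails the run):
1. the fingers hold the lever in on its stop for about a second (value of joint brake_lever above 0.33 rad and contact force between the fingers and brake_lever above 2 N), for 0.8 s.
2. the lever is back out (value of joint brake_lever below 0.03 rad), for 0.2 s.
At the end, for the whole second after the job is handed in: The fingers hold the lever on its stop (within 0.02 rad) for the second time, at rest, with 2 to 30 N; nothing touches the hand bar (under 1 N) and every loose thing is within 20 mm of where it was (all of step 1 and contact force between the fingers and brake_lever below 30 N and velocity of joint brake_lever below 0.1 rad/s and contact force between anything else and grip_bar below 1 N and distance of each of cassette, hex_key, brush, knife_case, bottle, dish, jar from where it was at the start of the episode below 0.02 m); the arm keeps its last pose, push and grip.
It fails at once if the hand bar is touched (over 2 N) (contact force between any of the fingers, the arm and grip_bar above 2 N).
It fails at once if the lever is forced (over 40 N) (contact force between any of the fingers, the arm and brake_lever above 40 N).
It fails at once if a loose thing is moved by over 20 mm (distance of any of cassette, hex_key, brush, knife_case, bottle, dish, jar from where it was at the start of the episode above 0.02 m).
It also fails if it takes over 45 s, if anything falls off the work surface, if the arm or the gripper's body presses on something with over 40 N, if the wrist force passes 120 N, or if a joint passes its speed limit or range.

## Working session

There is one attempt and no reset: what is moved stays moved. The work goes in short steps, Python scripts to look and compute and a tool call to move; the robot and the scene stay as the last step left them, time stands still between calls to the robot, and variables do not carry over. Pictures are saved under pics/ and viewed, at most 10 in all, crops included, and the job is handed in when it is done.

Besides the shell and the picture viewer there is one more tool, called after "Request:" by a JSON object that holds its "fn" and its "kwargs", one argument or row to a line. step_arm: Moves the arm, as the interface text tells. Its arguments: {"type":"object","properties":{"targets":{"type":"array","items":{"type":"object","properties":{"angular":{"type":"array","items":{"type":"number","minimum":-1,"maximum":1}},"dp":{"type":"array","items":{"type":"number","minimum":-1,"maximum":1}},"fingers":{"type":"number"}}}},"newtons":{"type":"number"}},"required":["targets"]}

```bash
mkdir -p pics; cat > h.py <<'E'
import numpy as np, cv2
from scipy.spatial.transform import Rotation as Ro
from bench import *
def ray(c,px,P=None):
    P=P or camera_params(c); f=240/np.tan(np.radians(P['vfov']/2))
    R=np.array(P['R']);t=np.array(P['t'])
    return -R.T@t, R.T@np.array([(px[0]-P['cx'])/f,(px[1]-P['cy'])/f,1])
def atz(c,px,z,P=None):
    o,d=ray(c,px,P); return o+d*(z-o[2])/d[2]
def proj(c,X):
    P=camera_params(c); f=240/np.tan(np.radians(P['vfov']/2))
    v=np.array(P['R'])@X+np.array(P['t']); return v[:2]/v[2]*f+[P['cx'],P['cy']]
E
python3 - <<'E'
from h import *
ims=[]
for c in ['scene','top']:
    im=snapshot(c); cv2.imwrite(f'pics/{c}0.png',im)
    print(c,{k:np.round(v,2).tolist() for k,v in camera_params(c).items()})
    for l,z in [('lever_pad',165),('lever_pivot',165),('grip_bar',165),('microtome',0),('cassette',110)]:
        for r in pinpoint(c,l)[:2]: print(l,np.round(r['at']),round(r['conf'],2),atz(c,r['at'],z).round(1))
    m=masks_of(c,'brake_lever')
    if m:
        p=m[0]['pixels'].astype(np.uint8); print(cv2.minAreaRect(cv2.findNonZero(p)),m[0]['conf'])
s=sense();print(s['time'],s['tool_pos'],s['tcp_rot'],s['finger_gap'])
E
```

```text
scene {'vfov': 53.32, 'cx': 328.54, 'cy': 238.73, 'R': [[0.45, 0.89, 0.0], [0.65, -0.33, -0.68], [-0.61, 0.31, -0.73]], 't': [-224.08, -319.63, 1637.02]}
lever_pad [302. 215.] 0.94 [526.6 -86.9 165. ]
lever_pivot [343. 201.] 0.84 [526.7  26.7 165. ]
lever_pivot [281. 266.] 0.71 [ 653.8 -195.5  165. ]
grip_bar [324. 228.] 0.62 [592.7 -57.9 165. ]
microtome [345. 270.] 0.94 [610.3  -7.8   0. ]
cassette [282. 266.] 0.54 [ 612.5 -180.3  110. ]
((316.01727294921875, 211.79310607910156), (10.398940086364746, 64.43629455566406), 68.19859313964844) 0.57
top {'vfov': 44.18, 'cx': 319.1, 'cy': 238.87, 'R': [[0.01, -1.0, -0.0], [-0.98, -0.01, -0.18], [0.18, 0.0, -0.98]], 't': [-38.61, 592.13, 1846.27]}
lever_pad [336. 256.] 0.72 [519.  -84.6 165. ]
lever_pad [300. 252.] 0.59 [530.7  24.  165. ]
lever_pivot [301. 254.] 0.7 [524.3  22.1 165. ]
grip_bar [321. 229.] 0.91 [602.4 -38.6 165. ]
microtome [313. 239.] 0.9 [601.2 -12.4   0. ]
microtome [172. 219.] 0.6 [664.1 458.3   0. ]
cassette [366. 228.] 0.54 [ 616.9 -177.9  110. ]
((325.4697570800781, 252.37950134277344), (5.042784690856934, 53.229393005371094), 87.20729064941406) 0.65
0.7 [ 185.23458174 -570.70354653  202.61151518] [ 1.79998710e+02 -6.46343212e-04  1.79787369e+01] 85.423784055402
```

```bash
python3 - <<'E'
from h import *
a=cv2.imread('pics/scene0.png')[140:340,200:460];b=cv2.imread('pics/top0.png')[160:320,240:440]
cv2.imwrite('pics/c1.png',cv2.resize(a,None,fx=3,fy=3,interpolation=2))
cv2.imwrite('pics/c2.png',cv2.resize(b,None,fx=3.75,fy=3.75,interpolation=2))
E
```

```text
(no output)
```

View pics/c1.png

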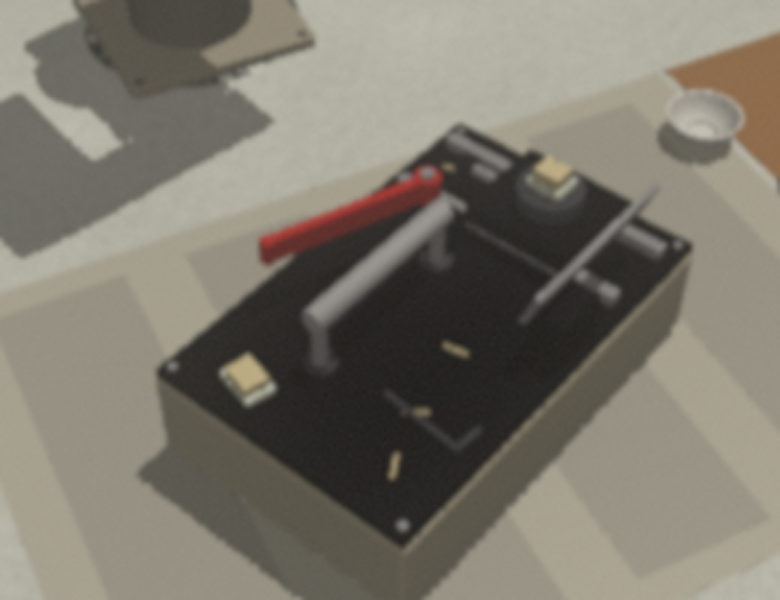

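View pics/c2.png

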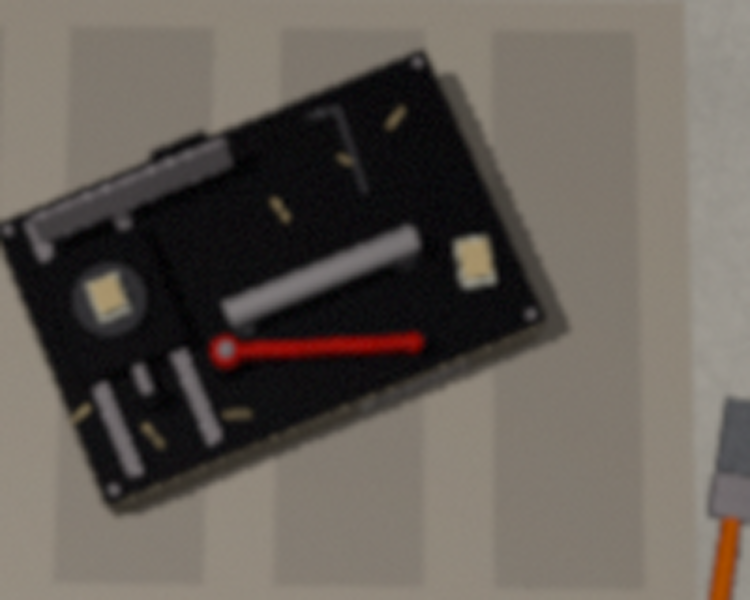

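```bash
python3 - <<'E'
from h import *
def tri(a,b):
    o1,d1=ray('scene',a);o2,d2=ray('top',b)
    k=np.linalg.lstsq(np.c_[d1,-d2],o2-o1,rcond=None)[0]
    p,q=o1+d1*k[0],o2+d2*k[1];return ((p+q)/2).round(1),np.linalg.norm(p-q).round(1)
sc=lambda x,y:(x/3+200,y/3+140)
tp=lambda x,y:(x/3.75+240,y/3.75+160)
print('pivot',tri(sc(428,172),tp(225,350)))
print('pivot@180',atz('top',tp(225,350),180),atz('scene',sc(428,172),180))
print('tip@177',atz('top',tp(424,342),177), atz('scene',sc(265,240),177))
A,B=atz('top',tp(226,309),170),atz('top',tp(418,238),170); print('bar',A,B,np.degrees(np.arctan2(B[0]-A[0],A[1]-B[1])))
for c in [((540,315),(116,490)),((540,315),(416,62)),((10,230),(116,490))]:
    pass
s=[atz('top',tp(*p),110) for p in [(531,314),(113,489),(8,231),(417,62)]]
for p in s: print(p.round(1))
for a,b in [(0,1),(3,2)]:
    v=s[b]-s[a];print(np.degrees(np.arctan2(-v[0],v[1])))
E
```

```text
pivot (array([525.7,  24.6, 175.9]), np.float64(2.5))
pivot@180 [524.51676037  23.3711435  180.        ] [530.04425684  23.62881669 180.        ]
tip@177 [ 533.02254649 -135.27415704  177.        ] [ 540.04424456 -128.02912957  177.        ]
bar [559.52397363  23.46566554 170.        ] [ 619.37456689 -130.85001445  170.        ] 21.198543052876193
[ 568.6 -227.8  110. ]
[419.7 115.8 110. ]
[635.  209.2 110. ]
[ 785.1 -133.1  110. ]
23.436111762938232
23.678296753422405
```

Request:
{"fn": "step_arm", "kwargs": {
  "targets": [
    {"dp": [0,0,-0.1],"angular": [0,0,0],"fingers": 1},
    {"dp": [0,0,-0.2],"angular": [0,0,0],"fingers": 1},
    {"dp": [0,-0.3,-0.3],"angular": [0,0,0],"fingers": 1},
    {"dp": [0,-0.6,-0.3],"angular": [0,0,0],"fingers": 1},
    {"dp": [0,-0.9,-0.3],"angular": [0,0,0],"fingers": 1},
    {"dp": [0.2,-1,-0.3],"angular": [0,0,0],"fingers": 1},
    {"dp": [0.4,-1,-0.3],"angular": [0,0,0],"fingers": 1},
    {"dp": [0.6,-1,-0.3],"angular": [0,0,0],"fingers": 1}
  ]
}}

```text
time: 1.7
tool_pos: [238.8, -343.5, 265.3]
tcp_rot: [179.8, -0.0, 17.9]
ft_force: [-0.1, -0.3, 0.1]
finger_gap: -0.3
grip_force: 0.0
```

Request:
{"fn": "step_arm", "kwargs": {
  "targets": [
    {"dp": [0.15,-0.15,0],"angular": [0,0,-0.01],"fingers": 1},
    {"dp": [0.35,-0.35,0],"angular": [0,0,-0.02],"fingers": 1},
    {"dp": [0.55,-0.55,0],"angular": [0,0,-0.03],"fingers": 1},
    {"dp": [0.75,-0.7,0],"angular": [0,0,-0.03],"fingers": 1},
    {"dp": [0.9,-0.82,0],"angular": [0,0,-0.03],"fingers": 1},
    {"dp": [1,-0.82,0],"angular": [0,0,-0.03],"fingers": 1},
    {"dp": [1,-0.82,0],"angular": [0,0,-0.03],"fingers": 1},
    {"dp": [1,-0.82,0],"angular": [0,0,-0.03],"fingers": 1}
  ]
}}

```text
time: 2.7
tool_pos: [377.0, -126.1, 263.6]
tcp_rot: [179.9, -0.0, 23.4]
ft_force: [-1.0, -0.1, 0.2]
finger_gap: -0.1
grip_force: 0.0
```

```bash
python3 - <<'E'
from h import *
s=sense();print(s['tool_pos'],s['tcp_rot'],s['ft_force'])
P=camera_params('wrist');im=snapshot('wrist');cv2.imwrite('pics/w1.png',im)
for l,z in [('lever_pad',165),('lever_pivot',165),('grip_bar',165)]:
    for r in pinpoint('wrist',l)[:2]: print(l,np.round(r['at']),round(r['conf'],2),atz('wrist',r['at'],z,P).round(1))
for X in [(526,24,177),(535,-132,177),(527.4,-81,165),(553,-79,150)]: print(proj('wrist',np.array(X)).round())
E
```

```text
[ 377.04683457 -126.12133311  263.61395944] [ 1.79946411e+02 -2.55011464e-02  2.33717516e+01] [-0.95796949 -0.07419967  0.18513061]
[ 168. -132.]
[446. -12.]
[355. -33.]
[368. -72.]
```

View pics/w1.png

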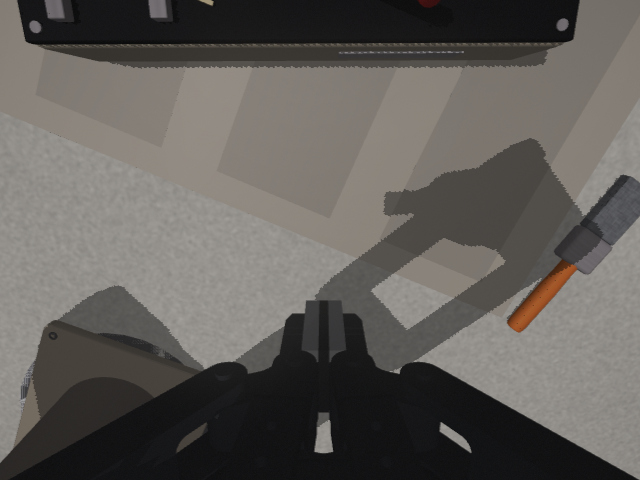

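Request:
{"fn": "step_arm", "kwargs": {
  "targets": [
    {"dp": [0.1,0.02,0],"angular": [0,0,0],"fingers": 1},
    {"dp": [0.25,0.04,0],"angular": [0,0,0],"fingers": 1},
    {"dp": [0.38,0.05,0],"angular": [0,0,0],"fingers": 1},
    {"dp": [0.45,0.05,0],"angular": [0,0,0],"fingers": 1},
    {"dp": [0.45,0.05,0],"angular": [0,0,0],"fingers": 1},
    {"dp": [0.45,0.05,0],"angular": [0,0,0],"fingers": 1},
    {"dp": [0.45,0.05,0],"angular": [0,0,0],"fingers": 1},
    {"dp": [0.45,0.05,0],"angular": [0,0,0],"fingers": 1}
  ]
}}

```text
time: 3.9
tool_pos: [463.5, -99.4, 262.8]
tcp_rot: [180.0, -0.0, 23.4]
ft_force: [0.4, -0.7, 0.6]
finger_gap: -0.4
grip_force: 0.0
```

```bash
python3 - <<'E'
from h import *
s=sense();print(s['tool_pos'],s['tcp_rot'],s['ft_force'])
P=camera_params('wrist');im=snapshot('wrist');cv2.imwrite('pics/w2.png',im)
for l,z in [('lever_pad',165),('lever_pivot',165),('grip_bar',165)]:
    for r in pinpoint('wrist',l)[:2]: print(l,np.round(r['at']),round(r['conf'],2),atz('wrist',r['at'],z,P).round(1))
m=masks_of('wrist','brake_lever')
if m:
    p=m[0]['pixels'].astype(np.uint8); b=cv2.boxPoints(cv2.minAreaRect(cv2.findNonZero(p))); print(m[0]['conf'])
    for x in b: print(x.round(),atz('wrist',x,177,P).round(1))
for X in [(526,24,177),(535,-132,177),(527.4,-81,165),(553,-79,150)]: print(proj('wrist',np.array(X)).round())
E
```

```text
[463.52836796 -99.41256063 262.80065958] [ 1.79982424e+02 -1.37673761e-02  2.33511290e+01] [ 0.36726562 -0.67117805  0.64984834]
lever_pad [338. 135.] 0.67 [525.9 -82.7 165. ]
lever_pivot [180.  64.] 0.64 [526.2  22.  165. ]
grip_bar [338.   8.] 0.92 [591.4 -53.9 165. ]
0.7
[144.  71.] [514.9  35.7 177. ]
[161.  32.] [538.   32.8 177. ]
[424. 144.] [ 542.3 -132.8  177. ]
[408. 182.] [ 517.4 -134.4  177. ]
[170.  61.]
[418. 155.]
[336. 132.]
[349.  92.]
```

View pics/w2.png

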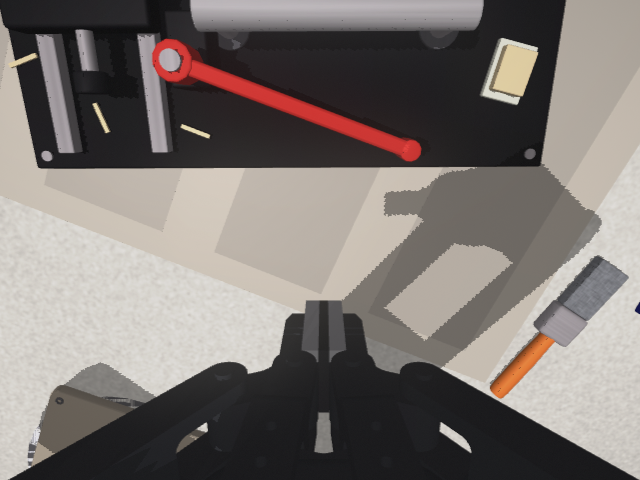

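Request:
{"fn": "step_arm", "kwargs": {
  "targets": [
    {"dp": [0,0.03,0.1],"angular": [0,0,0],"fingers": 1},
    {"dp": [0,0.06,0.25],"angular": [0,0,0],"fingers": 1},
    {"dp": [0,0.08,0.4],"angular": [0,0,0],"fingers": 1},
    {"dp": [0,0.08,0.5],"angular": [0,0,0],"fingers": 1},
    {"dp": [0.05,0.08,0.56],"angular": [0,0,0],"fingers": 1},
    {"dp": [0.1,0.08,0.56],"angular": [0,0,0],"fingers": 1},
    {"dp": [0.1,0.08,0.56],"angular": [0,0,0],"fingers": 1},
    {"dp": [0.1,0.08,0.56],"angular": [0,0,0],"fingers": 1}
  ]
}}

```text
time: 5.15
tool_pos: [489.2, -106.0, 151.6]
tcp_rot: [179.9, -0.1, 23.4]
ft_force: [0.1, -0.9, -0.2]
finger_gap: 0.3
grip_force: 0.0
```

Request:
{"fn": "step_arm", "kwargs": {
  "targets": [
    {"dp": [0.05,0,0],"angular": [0,0,0],"fingers": 1},
    {"dp": [0.1,0,0],"angular": [0,0,0],"fingers": 1},
    {"dp": [0.15,0,0],"angular": [0,0,0],"fingers": 1},
    {"dp": [0.2,0,0],"angular": [0,0,0],"fingers": 1},
    {"dp": [0.25,0,0],"angular": [0,0,0],"fingers": 1},
    {"dp": [0.28,0,0],"angular": [0,0,0],"fingers": 1},
    {"dp": [0.28,0,0],"angular": [0,0,0],"fingers": 1},
    {"dp": [0.28,0,0],"angular": [0,0,0],"fingers": 1}
  ]
}}

```text
time: 6.15
tool_pos: [539.7, -83.7, 150.5]
tcp_rot: [-180.0, 0.0, 23.4]
ft_force: [0.7, 0.0, 0.0]
finger_gap: -0.2
grip_force: 0.0
```

```bash
python3 - <<'E'
from h import *
s=sense();print(s['tool_pos'],s['ft_force'],s['wrist_torque'])
im=snapshot('wrist');a=snapshot('scene')[140:340,200:460]
cv2.imwrite('pics/w3.png',np.hstack([cv2.resize(im[:,100:500],(400,480)),cv2.resize(a,(400,480))]))
E
```

```text
[539.73772493 -83.73583419 150.49338225] [0.68350119 0.00406976 0.01990789] [ 0.01114108 -0.01650841 -0.02510717]
```

View pics/w3.png

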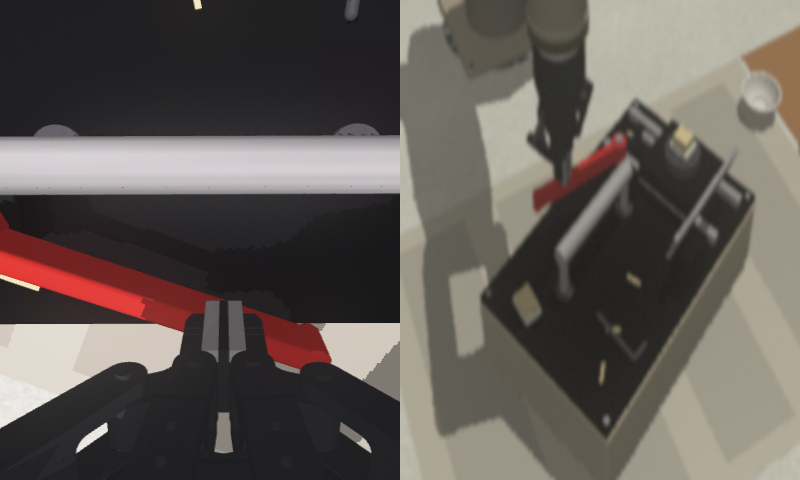

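```bash
python3 - <<'E'
from h import *
P=camera_params('wrist');print('cam',(-np.array(P['R']).T@np.array(P['t'])).round(),np.array(P['R'])[2].round(2))
im=snapshot('wrist')
hs=cv2.cvtColor(im,cv2.COLOR_BGR2HSV);m=((hs[...,0]<8)|(hs[...,0]>172))&(hs[...,1]>140)&(hs[...,2]>60)
for c in (120,160,200,240,400,420): r=np.where(m[:,c])[0]; print(c,r.min() if len(r) else None,r.max() if len(r) else None)
xs=np.where(m)[1];print('cols',xs.min(),xs.max())
pv=np.array([526,24]);
for q in (0,.1,.2,.3):
    a=np.radians(23.5)-.35+q;d=np.array([np.sin(a),-np.cos(a)]);n=np.array([np.cos(a),np.sin(a)])
    print(q,[proj('wrist',np.r_[pv+d*r+n*o,z]).round().tolist() for r,o,z in [(157,5,177),(157,-5,177),(157,-5,153),(60,5,177),(60,-5,177)]])
t=np.array([539.7,-83.7]);n=np.array([.918,.397]);e=np.array([.397,-.918])
for o in(-11,11):
  for z in(150,177): print(o,z,proj('wrist',np.r_[t+n*o,z]).round(),proj('wrist',np.r_[t+n*o+14*e,z]).round())
E
```

```text
cam [611. -53. 322.] [-0.28 -0.12 -0.95]
120 232 279
160 246 292
200 259 305
240 272 318
400 325 368
420 336 361
cols 13 430
0 [[433.0, 360.0], [423.0, 379.0], [411.0, 348.0], [202.0, 285.0], [196.0, 307.0]]
0.1 [[446.0, 327.0], [438.0, 348.0], [424.0, 320.0], [204.0, 271.0], [200.0, 294.0]]
0.2 [[457.0, 291.0], [450.0, 314.0], [435.0, 289.0], [205.0, 256.0], [203.0, 281.0]]
0.3 [[464.0, 253.0], [460.0, 277.0], [442.0, 256.0], [203.0, 241.0], [205.0, 266.0]]
-11 150 [323. 312.] [353. 312.]
-11 177 [323. 343.] [357. 343.]
11 150 [323. 268.] [354. 268.]
11 177 [323. 293.] [359. 293.]
```

```bash
python3 - <<'E'
from h import *
im=snapshot('wrist')[230:430,240:440];P=[proj('scene',np.array(X)).round(1) for X in [(540,-84,150),(540,-84,177),(540,-84,200),(530,-132,177)]];print(P, proj('wrist',np.array([540,-84,200])))
a=snapshot('scene')[170:250,270:350]
b=snapshot('top')[210:290,290:370]
cv2.imwrite('pics/w4.png',np.hstack([cv2.resize(x,(266,266),interpolation=2) if 0 else cv2.resize(x,(266,266),interpolation=cv2.INTER_CUBIC) for x in (im,a,b)]))
print(sense()['time'])
E
```

```text
[array([305.5, 222.1]), array([305.1, 214.2]), array([304.8, 207.3]), array([285.1, 217.9])] [323.61156349 351.04297156]
6.45
```

View pics/w4.png

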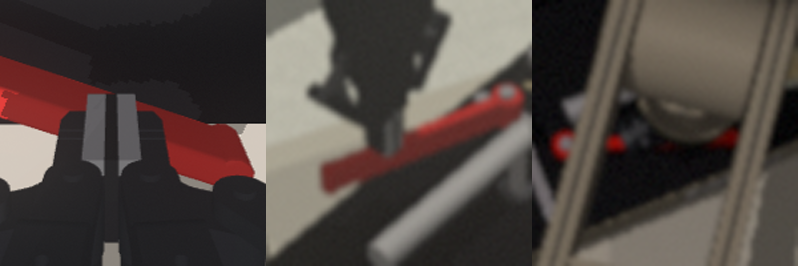

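Request:
{"fn": "step_arm", "kwargs": {
  "targets": [
    {"dp": [-0.05,0,0],"angular": [0,0,0],"fingers": 1},
    {"dp": [-0.12,0,0],"angular": [0,0,0],"fingers": 1},
    {"dp": [-0.2,0,0],"angular": [0,0,0],"fingers": 1},
    {"dp": [-0.28,0,0],"angular": [0,0,0],"fingers": 1},
    {"dp": [-0.28,0,0.05],"angular": [0,0,0],"fingers": 1},
    {"dp": [-0.28,0,0.1],"angular": [0,0,0],"fingers": 1},
    {"dp": [-0.28,0,0.14],"angular": [0,0,0],"fingers": 1},
    {"dp": [-0.28,0,0.14],"angular": [0,0,0],"fingers": 1}
  ]
}}

```text
time: 7.45
tool_pos: [487.9, -105.5, 121.2]
tcp_rot: [-179.9, 0.1, 23.4]
ft_force: [-0.2, -0.4, -0.4]
finger_gap: -0.3
grip_force: 0.0
```

```bash
python3 - <<'E'
from h import *
s=sense();p=s['tool_pos'];print(p,s['ft_force'],s['finger_gap'])
im=snapshot('wrist')
a=snapshot('scene')
R=Ro.from_euler('xyz',s['tcp_rot'],degrees=True).as_matrix()
for o in (0,11):
  for h in (0,15,30): 
    X=p+R@[o,0,-h]; print(o,h,X.round(),'scene',proj('scene',X).round(1),'wrist',proj('wrist',X).round(1))
cv2.imwrite('pics/w5.png',np.hstack([cv2.resize(x,(400,400),interpolation=cv2.INTER_CUBIC) for x in (im[180:380,220:420],a[170:250,250:330])]))
E
```

```text
[ 487.89412266 -105.48664779  121.22562466] [-0.22979855 -0.40561562 -0.44437507] -0.28554391947531693
0 0 [ 488. -105.  121.] scene [289.7 219.8] wrist [321.8 291.2]
0 15 [ 488. -105.  136.] scene [289.3 215.6] wrist [321.8 305.9]
0 30 [ 488. -106.  151.] scene [289.  211.3] wrist [321.7 323.2]
11 0 [ 498. -101.  121.] scene [292.8 221.8] wrist [321.8 268.8]
11 15 [ 498. -101.  136.] scene [292.5 217.6] wrist [321.7 281.9]
11 30 [ 498. -101.  151.] scene [292.2 213.3] wrist [321.7 297.4]
```

View pics/w5.png

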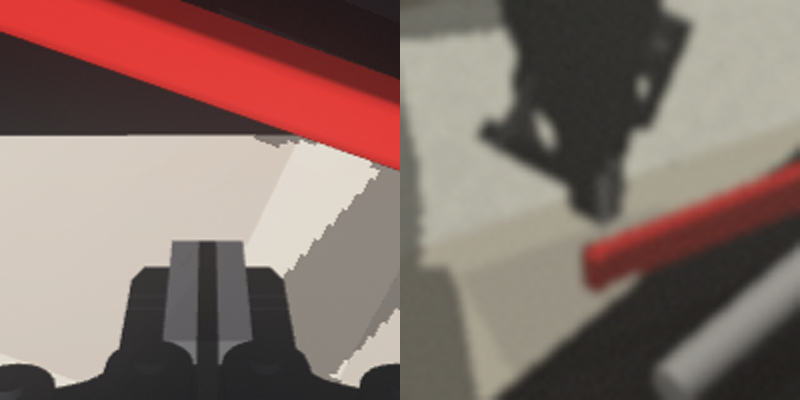

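Request:
{"fn": "step_arm", "kwargs": {
  "targets": [
    {"dp": [0.03,0,0.03],"angular": [0,0,0],"fingers": 1},
    {"dp": [0.08,0,0.03],"angular": [0,0,0],"fingers": 1},
    {"dp": [0.12,0,0.03],"angular": [0,0,0],"fingers": 1},
    {"dp": [0.16,0,0.03],"angular": [0,0,0],"fingers": 1},
    {"dp": [0.2,0,0.03],"angular": [0,0,0],"fingers": 1},
    {"dp": [0.24,0,0.03],"angular": [0,0,0],"fingers": 1},
    {"dp": [0.26,0,0.03],"angular": [0,0,0],"fingers": 1},
    {"dp": [0.26,0,0.03],"angular": [0,0,0],"fingers": 1}
  ]
}}

```text
time: 8.55
tool_pos: [536.3, -85.6, 116.5]
tcp_rot: [180.0, 0.1, 23.4]
ft_force: [-4.0, -3.3, 1.6]
finger_gap: -0.1
grip_force: 2.3
```

Request:
{"fn": "step_arm", "kwargs": {
  "targets": [
    {"dp": [0.01,0,0],"angular": [0,0,0],"fingers": 1},
    {"dp": [0.02,0,0],"angular": [0,0,0],"fingers": 1},
    {"dp": [0.03,0,0],"angular": [0,0,0],"fingers": 1},
    {"dp": [0.04,0,0],"angular": [0,0,0],"fingers": 1},
    {"dp": [0.05,0,0],"angular": [0,0,0],"fingers": 1},
    {"dp": [0.06,0,0],"angular": [0,0,0],"fingers": 1},
    {"dp": [0.06,0,0],"angular": [0,0,0],"fingers": 1},
    {"dp": [0.06,0,0],"angular": [0,0,0],"fingers": 1}
  ]
}}

```text
time: 9.55
tool_pos: [547.1, -81.4, 116.5]
tcp_rot: [179.9, 0.1, 23.3]
ft_force: [-4.1, -6.6, 0.6]
finger_gap: -0.2
grip_force: 2.9
```

```bash
cat > q.py <<'E'
from h import *
s=sense();p=s['tool_pos'];print(p.round(1) if hasattr(p,'round') else p,s['ft_force'],np.round(s['wrist_torque'],2))
im=snapshot('wrist')
hs=cv2.cvtColor(im,cv2.COLOR_BGR2HSV);m=((hs[...,0]<8)|(hs[...,0]>172))&(hs[...,1]>140)&(hs[...,2]>60)
m=cv2.morphologyEx(m.astype(np.uint8),cv2.MORPH_OPEN,np.ones((5,5)))
for c in (100,160,220,260,400,440): r=np.where(m[:,c])[0]; print(c,r.min() if len(r) else None,r.max() if len(r) else None)
pv=np.array([526,24])
for q in (.2,.25,.3,.35):
    a=np.radians(23.5)-.35+q;d=np.array([np.sin(a),-np.cos(a)]);n=np.array([np.cos(a),np.sin(a)])
    print(q,[proj('wrist',np.r_[pv+d*r+n*o,z]).round().tolist() for r,o,z in [(140,-5,177),(75,-5,177),(50,-5,177),(140,5,177),(75,5,177)]])
cv2.imwrite('pics/q%d.png'%(s['time']*100),im)
E
python3 q.py
```

```text
[547.1 -81.4 116.5] [-4.1459788  -6.59179516  0.59210708] [-0.96  0.58 -0.12]
100 269 325
160 273 328
220 276 331
260 278 333
400 285 340
440 287 342
0.2 [[426.0, 379.0], [221.0, 353.0], [139.0, 343.0], [433.0, 352.0], [223.0, 325.0]]
0.25 [[431.0, 361.0], [222.0, 343.0], [140.0, 336.0], [437.0, 332.0], [223.0, 314.0]]
0.3 [[435.0, 341.0], [223.0, 332.0], [141.0, 329.0], [439.0, 312.0], [222.0, 302.0]]
0.35 [[438.0, 321.0], [223.0, 321.0], [140.0, 321.0], [441.0, 290.0], [221.0, 291.0]]
```

Request:
{"fn": "step_arm", "kwargs": {
  "targets": [
    {"dp": [0.005,0,0],"angular": [0,0,0],"fingers": 1},
    {"dp": [0.01,0,0],"angular": [0,0,0],"fingers": 1},
    {"dp": [0.015,0,0],"angular": [0,0,0],"fingers": 1},
    {"dp": [0.02,0,0],"angular": [0,0,0],"fingers": 1},
    {"dp": [0.025,0,0],"angular": [0,0,0],"fingers": 1},
    {"dp": [0.025,0,0],"angular": [0,0,0],"fingers": 1},
    {"dp": [0.025,0,0],"angular": [0,0,0],"fingers": 1},
    {"dp": [0.025,0,0],"angular": [0,0,0],"fingers": 1}
  ]
}}

```text
time: 10.6
tool_pos: [551.7, -79.8, 116.6]
tcp_rot: [179.9, 0.1, 23.3]
ft_force: [-3.7, -8.0, 0.7]
finger_gap: 0.1
grip_force: 3.2
```

```bash
python3 q.py
```

```text
[551.7 -79.8 116.6] [-3.74515475 -8.00786543  0.70535431] [-1.15  0.53 -0.09]
100 279 334
160 280 335
220 281 336
260 281 336
400 283 338
440 283 338
0.2 [[424.0, 392.0], [221.0, 367.0], [141.0, 357.0], [431.0, 366.0], [224.0, 339.0]]
0.25 [[429.0, 374.0], [223.0, 357.0], [142.0, 350.0], [434.0, 346.0], [223.0, 328.0]]
0.3 [[433.0, 355.0], [223.0, 346.0], [142.0, 343.0], [437.0, 326.0], [222.0, 317.0]]
0.35 [[436.0, 335.0], [224.0, 336.0], [142.0, 336.0], [439.0, 305.0], [221.0, 306.0]]
```

Request:
{"fn": "step_arm", "kwargs": {
  "targets": [
    {"dp": [0.002,0,0],"angular": [0,0,0],"fingers": 1},
    {"dp": [0.004,0,0],"angular": [0,0,0],"fingers": 1},
    {"dp": [0.006,0,0],"angular": [0,0,0],"fingers": 1},
    {"dp": [0.008,0,0],"angular": [0,0,0],"fingers": 1},
    {"dp": [0.01,0,0],"angular": [0,0,0],"fingers": 1},
    {"dp": [0.01,0,0],"angular": [0,0,0],"fingers": 1},
    {"dp": [0.01,0,0],"angular": [0,0,0],"fingers": 1},
    {"dp": [0.01,0,0],"angular": [0,0,0],"fingers": 1}
  ]
}}

```text
time: 11.65
tool_pos: [553.4, -79.1, 116.6]
tcp_rot: [179.9, 0.1, 23.3]
ft_force: [-4.5, -7.9, 0.7]
finger_gap: 0.4
grip_force: 3.5
```

```bash
python3 q.py
```

```text
[553.4 -79.1 116.6] [-4.52181283 -7.88948833  0.68971999] [-1.18  0.6  -0.07]
100 283 338
160 283 338
220 283 338
260 283 337
400 282 337
440 281 336
0.2 [[423.0, 397.0], [222.0, 372.0], [142.0, 362.0], [430.0, 371.0], [224.0, 345.0]]
0.25 [[428.0, 379.0], [223.0, 362.0], [142.0, 355.0], [434.0, 352.0], [224.0, 334.0]]
0.3 [[432.0, 360.0], [224.0, 352.0], [143.0, 348.0], [436.0, 332.0], [223.0, 323.0]]
0.35 [[435.0, 340.0], [224.0, 341.0], [142.0, 341.0], [438.0, 311.0], [221.0, 312.0]]
```

Request:
{"fn": "step_arm", "kwargs": {
  "targets": [
    {"dp": [0.002,0,0],"angular": [0,0,0],"fingers": 1},
    {"dp": [0.004,0,0],"angular": [0,0,0],"fingers": 1},
    {"dp": [0.006,0,0],"angular": [0,0,0],"fingers": 1},
    {"dp": [0.008,0,0],"angular": [0,0,0],"fingers": 1},
    {"dp": [0.01,0,0],"angular": [0,0,0],"fingers": 1},
    {"dp": [0.01,0,0],"angular": [0,0,0],"fingers": 1},
    {"dp": [0.01,0,0],"angular": [0,0,0],"fingers": 1},
    {"dp": [0.01,0,0],"angular": [0,0,0],"fingers": 1}
  ]
}}

```text
time: 12.7
tool_pos: [553.7, -78.9, 116.5]
tcp_rot: [179.9, 0.3, 23.3]
ft_force: [-13.4, -12.1, 6.4]
finger_gap: -0.4
grip_force: 8.2
```

```bash
python3 q.py; python3 - <<'E'
import cv2,glob,os
f=max(glob.glob('pics/q*.png'),key=os.path.getmtime);cv2.imwrite('pics/v.png',cv2.imread(f))
E
```

```text
[553.7 -78.9 116.5] [-13.40727501 -12.06596904   6.41596693] [-1.62  1.94 -0.08]
100 284 339
160 284 339
220 283 338
260 283 338
400 282 337
440 281 337
0.2 [[423.0, 399.0], [222.0, 374.0], [142.0, 364.0], [430.0, 372.0], [224.0, 346.0]]
0.25 [[428.0, 380.0], [223.0, 364.0], [142.0, 357.0], [434.0, 353.0], [224.0, 336.0]]
0.3 [[432.0, 362.0], [224.0, 353.0], [143.0, 350.0], [436.0, 333.0], [223.0, 325.0]]
0.35 [[435.0, 342.0], [224.0, 343.0], [142.0, 343.0], [438.0, 313.0], [221.0, 313.0]]
```

View pics/v.png

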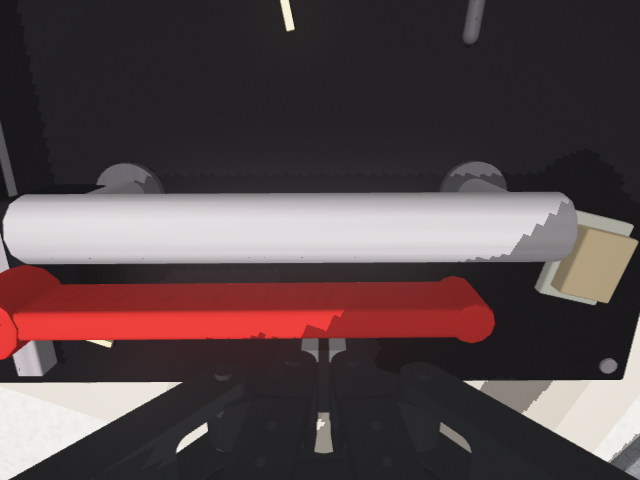

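Request:
{"fn": "step_arm", "kwargs": {
  "targets": [
    {"dp": [0,0,0],"angular": [0,0,0],"fingers": 1},
    {"dp": [0,0,0],"angular": [0,0,0],"fingers": 1},
    {"dp": [0,0,0],"angular": [0,0,0],"fingers": 1},
    {"dp": [0,0,0],"angular": [0,0,0],"fingers": 1},
    {"dp": [0,0,0],"angular": [0,0,0],"fingers": 1},
    {"dp": [0,0,0],"angular": [0,0,0],"fingers": 1},
    {"dp": [0,0,0],"angular": [0,0,0],"fingers": 1},
    {"dp": [0,0,0],"angular": [0,0,0],"fingers": 1}
  ]
}}

```text
time: 13.75
tool_pos: [553.7, -78.9, 116.5]
tcp_rot: [179.9, 0.3, 23.3]
ft_force: [-13.3, -10.6, 6.5]
finger_gap: -0.1
grip_force: 8.2
```

Request:
{"fn": "step_arm", "kwargs": {
  "targets": [
    {"dp": [0,0,0],"angular": [0,0,0],"fingers": 1},
    {"dp": [0,0,0],"angular": [0,0,0],"fingers": 1},
    {"dp": [-0.05,0,0],"angular": [0,0,0],"fingers": 1},
    {"dp": [-0.11,0,0],"angular": [0,0,0],"fingers": 1},
    {"dp": [-0.17,0,0],"angular": [0,0,0],"fingers": 1},
    {"dp": [-0.23,0,0],"angular": [0,0,0],"fingers": 1},
    {"dp": [-0.28,0,0],"angular": [0,0,0],"fingers": 1},
    {"dp": [-0.3,0,0],"angular": [0,0,0],"fingers": 1}
  ]
}}

```text
time: 14.75
tool_pos: [500.5, -101.2, 117.0]
tcp_rot: [180.0, -0.1, 23.4]
ft_force: [0.9, -0.5, 0.6]
finger_gap: 0.1
grip_force: 0.0
```

Request:
{"fn": "step_arm", "kwargs": {
  "targets": [
    {"dp": [0,0,0],"angular": [0,0,0],"fingers": 1},
    {"dp": [0,0,0],"angular": [0,0,0],"fingers": 1},
    {"dp": [0,0,0],"angular": [0,0,0],"fingers": 1},
    {"dp": [0,0,0],"angular": [0,0,0],"fingers": 1},
    {"dp": [0,0,0],"angular": [0,0,0],"fingers": 1},
    {"dp": [0,0,0],"angular": [0,0,0],"fingers": 1},
    {"dp": [0,0,0],"angular": [0,0,0],"fingers": 1},
    {"dp": [0,0,0],"angular": [0,0,0],"fingers": 1}
  ]
}}

```text
time: 15.75
tool_pos: [500.5, -100.8, 116.6]
tcp_rot: [-180.0, -0.0, 23.4]
ft_force: [-0.1, 0.6, 0.7]
finger_gap: 0.1
grip_force: 0.0
```

```bash
sed -i 's/(.2,.25,.3,.35)/(0,.03,.06)/' q.py; python3 q.py
```

```text
[ 500.5 -100.8  116.6] [-0.11108392  0.55781185  0.7222195 ] [-0.03  0.   -0.03]
100 150 204
160 170 224
220 191 245
260 205 258
400 254 304
440 262 324
0 [[408.0, 312.0], [197.0, 242.0], [110.0, 213.0], [422.0, 283.0], [207.0, 210.0]]
0.03 [[414.0, 300.0], [200.0, 235.0], [111.0, 208.0], [427.0, 271.0], [208.0, 202.0]]
0.06 [[419.0, 288.0], [202.0, 228.0], [113.0, 203.0], [432.0, 257.0], [209.0, 194.0]]
```

Request:
{"fn": "step_arm", "kwargs": {
  "targets": [
    {"dp": [0.05,0,0],"angular": [0,0,0],"fingers": 1},
    {"dp": [0.09,0,0],"angular": [0,0,0],"fingers": 1},
    {"dp": [0.13,0,0],"angular": [0,0,0],"fingers": 1},
    {"dp": [0.17,0,0],"angular": [0,0,0],"fingers": 1},
    {"dp": [0.21,0,0],"angular": [0,0,0],"fingers": 1},
    {"dp": [0.24,0,0],"angular": [0,0,0],"fingers": 1},
    {"dp": [0.26,0,0],"angular": [0,0,0],"fingers": 1},
    {"dp": [0.27,0,0],"angular": [0,0,0],"fingers": 1}
  ]
}}

```text
time: 16.8
tool_pos: [550.1, -80.3, 116.4]
tcp_rot: [179.9, 0.1, 23.4]
ft_force: [-4.1, -7.8, 1.7]
finger_gap: -0.2
grip_force: 3.2
```

Request:
{"fn": "step_arm", "kwargs": {
  "targets": [
    {"dp": [0.005,0,0],"angular": [0,0,0],"fingers": 1},
    {"dp": [0.01,0,0],"angular": [0,0,0],"fingers": 1},
    {"dp": [0.015,0,0],"angular": [0,0,0],"fingers": 1},
    {"dp": [0.02,0,0],"angular": [0,0,0],"fingers": 1},
    {"dp": [0.025,0,0],"angular": [0,0,0],"fingers": 1},
    {"dp": [0.028,0,0],"angular": [0,0,0],"fingers": 1},
    {"dp": [0.03,0,0],"angular": [0,0,0],"fingers": 1},
    {"dp": [0.03,0,0],"angular": [0,0,0],"fingers": 1}
  ]
}}

```text
time: 17.8
tool_pos: [553.7, -78.9, 116.3]
tcp_rot: [180.0, 0.3, 23.3]
ft_force: [-13.4, -10.4, 6.0]
finger_gap: -0.1
grip_force: 8.5
```

Request:
{"fn": "step_arm", "kwargs": {
  "targets": [
    {"dp": [0,0,0],"angular": [0,0,0],"fingers": 1},
    {"dp": [0,0,0],"angular": [0,0,0],"fingers": 1},
    {"dp": [0,0,0],"angular": [0,0,0],"fingers": 1},
    {"dp": [0,0,0],"angular": [0,0,0],"fingers": 1},
    {"dp": [0,0,0],"angular": [0,0,0],"fingers": 1},
    {"dp": [0,0,0],"angular": [0,0,0],"fingers": 1},
    {"dp": [0,0,0],"angular": [0,0,0],"fingers": 1},
    {"dp": [0,0,0],"angular": [0,0,0],"fingers": 1}
  ]
}}

```text
time: 18.8
tool_pos: [553.7, -78.9, 116.3]
tcp_rot: [180.0, 0.3, 23.3]
ft_force: [-13.9, -10.0, 7.1]
finger_gap: 0.4
grip_force: 8.4
```

```bash
sed -i 's/(0,.03,.06)/(.3,.35)/' q.py; python3 q.py
```

```text
[553.7 -78.9 116.3] [-13.93127884 -10.00339827   7.05468568] [-1.59  1.98 -0.04]
100 284 339
160 284 339
220 284 339
260 283 338
400 282 337
440 281 337
0.3 [[433.0, 362.0], [224.0, 354.0], [143.0, 350.0], [437.0, 334.0], [223.0, 325.0]]
0.35 [[436.0, 342.0], [224.0, 343.0], [143.0, 343.0], [438.0, 313.0], [221.0, 314.0]]
```

Same pose and about 18 N as the first press: on the stop and steady.

```bash
python3 -c "
from bench import *
print(hand_in())"
```

```text
the job is handed in; nothing more can be done
None
```

I pressed the brake lever in to its stop and held it for over a second, let it spring fully back out, then pressed it in again and handed in still holding it there at about 18 N; I saw no contact with the hand bar or any loose thing, and the hand-in returned no verdict. On a first approach the fingers passed just above the lever, without contact, because their tips sat about 28 mm higher than the reported tool position, so I lowered the arm before pressing.

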